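Seat the sugar caddy in the serving board

TASK

The buffet's wooden serving board has an oblong recess for the sugar caddy. Lift the oblong blue caddy (the one with the sugar sticks) by its wooden grip, lower it into the recess so that it sits flat, square and fully down in it, and let go; do not let it fall. Leave the square blue caddy where it stands.

Things in the scene. Friction and masses are not known exactly. Their poses are not given: they have to be found in the camera images.
- oblong_caddy: Oblong blue two-compartment tray, 120 (its x) x 80 (y) mm, walls 32 mm high, a sugar stick fixed in each half, about 0.3 kg, loose on the worktop. Origin: centre of its underside, z up. A pale wooden grip panel stands upright on its centre: 64 mm along x, 10 mm thick along y, free from 32 to 76 mm above the underside. Pinch it from above across its thickness.
- square_caddy: Bystander, too wide for the recess: a blue caddy of the same make but square, 104 x 104 mm, walls 32 mm high, empty, with the same wooden grip along its x up to 76 mm. Origin: centre of its underside. The two caddies may stand in each other's place. Not to be shifted.
- serving_board: A wooden serving board, 184 (its x) x 144 (its y) x 22 mm, fixed to the worktop, with the rectangular recess in its middle, long side along its x. Origin: centre of its underside; z up. It lies at varying places and yaws.
- recess (a point): Centre of the recess's cork floor, 8 mm above the worktop, axes as the board's. The recess is 14 mm deep, 132 (x) x 92 (y) mm at the floor (6 mm play each side of the caddy); its upper edges slope out at 45 degrees to 144 x 104 mm at the rim. The caddy fits either way round (half a turn is the same); seated, its underside rests on the cork.
Things that resemble listed ones, but are neither listed nor needed, are in the scene too. Leave any turquoise look-alike of the serving_board alone.

How it is judged:
On the way:
1. the oblong caddy is lifted clear of the worktop, underside above 26 mm (height (world z) of oblong_caddy above 0.026 m), for 0.2 s.
At the end, for the whole second after the job is handed in: The oblong caddy lies at rest in the recess: its underside within 4 mm of the cork floor, within 12 mm of the recess's centre, tilted less than 4 degrees and square to the recess within 10 degrees (either way round); the square caddy is within 30 mm of where it stood (horizontal distance between oblong_caddy and recess below 0.012 m and z of oblong_caddy in the frame of recess between -0.004 and 0.004 m and angle between oblong_caddy's own z axis and vertical below 0.07 rad and angle between the x axis of oblong_caddy and the x axis of recess, either way round below 0.18 rad and linear speed of oblong_caddy below 0.02 m/s and angular speed of oblong_caddy below 0.1 rad/s and distance of square_caddy from where it was at the start of the episode below 0.03 m); the robot touches nothing.
It fails at once if the oblong caddy falls: it is let go with its underside more than 50 mm above the worktop (height (world z) of oblong_caddy above 0.05 m and contact force between the fingers and oblong_caddy below 0.02 N).
It fails at once if the square caddy is moved by 30 mm or more (distance of square_caddy from where it was at the start of the episode above 0.03 m).
It also fails if it takes over 32 s, if anything falls off the work surface, if the arm or the gripper's body presses on something with over 40 N, if the wrist force passes 120 N, or if a joint passes its speed limit or range.

ROBOT

A 6-joint arm with a two-finger parallel gripper is mounted at the origin on a cart in front of the work surface, level with it; the furniture and walls round the work are solid. World frame = base frame: x ahead of the robot, y to its left, z up, the work surface at z = 0. Lengths are in m, angles in rad, forces in N, time in s.
With the tool pointing down it reaches from about 0.275 to 0.75 m from the base axis. Payload 10.2 kg.
Tool frame: the origin (TCP) lies on the centre line of the jaws, within the pads' length; the fingertips stand nose_length ahead of it and the grasp point (between the pads) lies 8 mm behind it (nose_length is the distance from the TCP to the fingertips, in m); z points along the fingers, y is the line along which they close (so a half turn about z gives the same grasp; the last joint's range is limited). The gripper opens to 85 mm and grips with 20 to 120 N. Pads are 22 mm wide; open, the fingers measure 114 mm over their backs; the gripper's body (76 mm by 85 mm) begins 54 mm behind the grasp point. The pads swing forward as they close: fully open they stand 13 mm farther back than shut.
Start: joints at [0.913, 0.313, 1.498, -0, 1.331, -0.223], TCP at [0.221, 0.476, 0.242] pointing down, gripper open.
Joint ranges: [-2.94, 2.94], [-0.97, 2.17], [0.19, 2.56], [-1.23, 4.37], [0.02, 3.11], [-2.88, 2.88]. Speed limits (rad/s): [2.39, 2.39, 3.01, 3.14, 3.14, 3.14].

INTERFACE

Orientations are given as a rotation vector (axis times angle).
In Python, from plant import * gives the robot as it stands. The module is installed in compiled form; this text tells all that it offers.
- The arm moves only by the tool send_rows, never from a script. Its argument "plan" is a list of rows, each an object of numbers: "dx", "dy", "dz": the shift along the tool's x, y, z scaled (see below); "wx", "wy", "wz": the turn, a rotation vector about the tool's x, y, z scaled (see below); "gripper": the opening, from 0 (shut) to 1 (fully open). A call has 1 to 10 rows; each row shifts and turns the commanded pose from where the row before left it, along the tool's axes as they then stand; what a row does not reach is not made up. The controller multiplies each number of a shift by 25 cm and each number of a turn by pi rad. A row lasts 1/8 s, in which the tool goes at most 62.5 mm and 10.7 degrees, less where a joint would pass 70% of its speed; a pose out of reach is approached as far as the arm can. A call with a number of a shift or a turn outside -1 to 1 is refused whole. A call with a gripper value outside its range is refused whole. The fingers move at their own pace and stop on an object; "grip_force" is the grip in N (left out, the last holds). Time passes only in rows, so rows that do not move let the fingers close. It gives the time, the measured TCP pose, the force, the opening and the grip force at its end, in the units of the state.
- get_state(): the state, without advancing time (a new reading comes with each control period).
- grab_frame(name): name is "side" or "top" or "wrist"; returns a dict with "pixels" (400x640x3 uint8, red, green, blue), "intrinsics" (3x3 intrinsics, pixels), "dist" ([k1, k2, p1, p2, k3] as OpenCV has them; the pictures are not rectified), "view" (4x4, takes a point from world to camera coordinates); the wrist camera has in their place "hand_eye" (4x4, takes a point from camera to tool coordinates, whose origin is the TCP and whose axes are the flange's). Camera axes: x right, y up, looking along -z (the intrinsics and any distortion apply to the point x, -y, -z); pixel columns grow to the right and rows downward; lengths in m; the calibration is good to about 2 mm. A picture is of the moment at which its call begins: read the wrist's pose just before it. There is no depth.
- hand_in(): hands the job in; it is judged then, once.
The state is a dict: "clock": time; "q": joint angles; "joint_velocities": joint speeds; "joint_torque": joint torques, N m; "eef_pos": TCP position; "tcp_rot": TCP orientation; "force": force on the tool from outside, world axes, zero at the start; "ft_torque": the same for the moment, N m; "grip_width": finger opening in m; "gripper_force": force on a finger pad.
Only numpy, scipy, OpenCV 4.12 (cv2) and the standard library are available. Lean on these libraries where they do the work, as an engineer would, in place of code of your own. Each camera call takes 0.05 s, during which the arm holds its last target. There are 200 camera calls.

## Working session

There is one attempt and no reset: what is moved stays moved. The work goes in short steps, Python scripts to look and compute and a tool call to move; the robot and the scene stay as the last step left them, time stands still between calls to the robot, and variables do not carry over. Pictures are saved under pics/ and viewed, at most 10 in all, crops included, and the job is handed in when it is done.

Besides the shell and the picture viewer there is one more tool, called after "Emit:" by a JSON object that holds its "name" and its "arguments", one argument or row to a line. send_rows: Moves the arm, as the interface text tells. Shifts and turns lie within -1 to 1; 1 stands for 25 cm of shift or pi rad of turn. Its arguments: {"type":"object","properties":{"plan":{"type":"array"},"grip_force":{"type":"number"}},"required":["plan"]}

```bash
mkdir -p pics; python3 - <<'E'
from plant import *
import cv2,numpy as np
s=get_state(); print({k:np.round(v,3) for k,v in s.items()})
for n in ["side","top"]:
    f=grab_frame(n); cv2.imwrite(f"pics/{n}0.png",f["pixels"][:,:,::-1]); print(n,f["intrinsics"],f["dist"],f["view"])
f=grab_frame("wrist");print(f["intrinsics"],f["dist"],f["hand_eye"]);cv2.imwrite("pics/wrist0.png",f["pixels"][:,:,::-1])
E
```

```text
{'clock': np.float64(0.0), 'q': array([ 0.913,  0.313,  1.498, -0.   ,  1.331, -0.223]), 'joint_velocities': array([-0.001,  0.   , -0.   ,  0.   ,  0.   , -0.   ]), 'joint_torque': array([-2.0000e-03, -4.1227e+01, -2.5974e+01, -0.0000e+00,  4.0000e-03,
       -0.0000e+00]), 'eef_pos': array([0.221, 0.476, 0.242]), 'tcp_rot': array([-6.770e-01, -3.067e+00,  2.000e-03]), 'force': array([-0.376, -0.708, -0.802]), 'ft_torque': array([ 0.048,  0.024, -0.048]), 'gripper_force': np.float64(0.0), 'grip_width': np.float64(0.086)}
side [[504.53210899   0.         314.99880841]
 [  0.         504.53210899 196.51204139]
 [  0.           0.           1.        ]] [-0.03783372  0.          0.          0.          0.        ] [[ 0.99726808  0.0729711   0.0114715  -0.55214183]
 [-0.06137034  0.73206637  0.67846335 -0.02217124]
 [ 0.04111031 -0.67731385  0.73454468 -1.3874325 ]
 [ 0.          0.          0.          1.        ]]
top [[360.91645621   0.         321.35924352]
 [  0.         360.91645621 199.05855941]
 [  0.           0.           1.        ]] [-0.03943917  0.          0.          0.          0.        ] [[-0.02439718 -0.99957041  0.01624137  0.00843438]
 [ 0.98589204 -0.02136588  0.16601318 -0.54473167]
 [-0.16559485  0.02006249  0.98598978 -0.85092037]
 [ 0.          0.          0.          1.        ]]
[[341.22203722   0.         317.40361423]
 [  0.         341.22203722 209.05165323]
 [  0.           0.           1.        ]] [-0.0549752  0.         0.         0.         0.       ] [[-3.08811073e-04  9.53929541e-01  3.00030557e-01  7.62675225e-02]
 [ 9.99999878e-01  4.10497833e-04 -2.75888479e-04  2.95710988e-04]
 [-3.86340063e-04  3.00030435e-01 -9.53929551e-01 -1.32660743e-01]
 [ 0.00000000e+00  0.00000000e+00  0.00000000e+00  1.00000000e+00]]
```

View pics/side0.png

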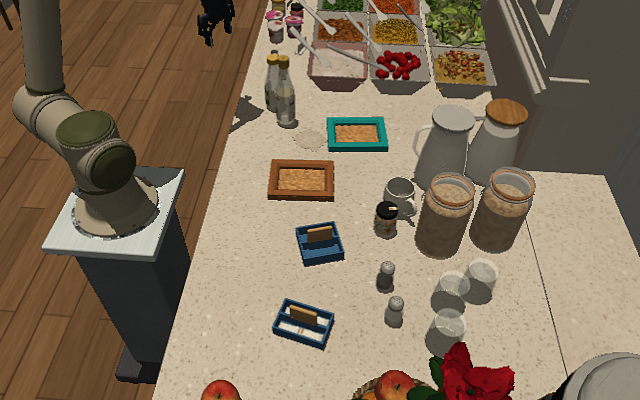

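View pics/top0.png

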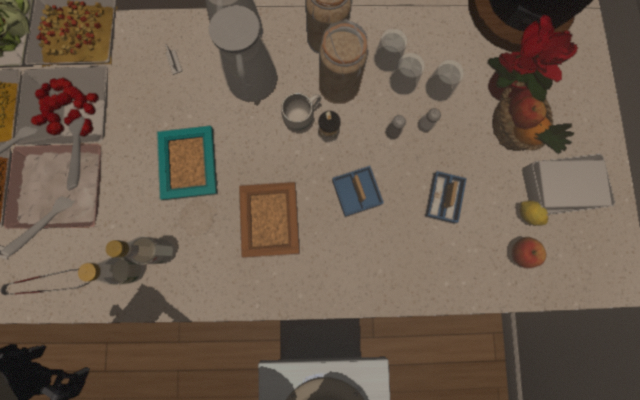

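The side view shows the oblong caddy with sticks at (303,322), the square one at (320,243), the brown board at (301,180) and the turquoise look-alike at (357,133). In the top view they are at oblong (446,197), square (357,191) and board (269,220).

```bash
cat > h.py <<'E'
from plant import *
import cv2,numpy as np
from scipy.spatial.transform import Rotation as R
def cam(n):
    s=get_state(); f=grab_frame(n)
    if n=="wrist":
        T=np.eye(4);T[:3,:3]=R.from_rotvec(s["tcp_rot"]).as_matrix();T[:3,3]=s["eef_pos"]
        f["c2w"]=T@f["hand_eye"]
    else: f["c2w"]=np.linalg.inv(f["view"])
    return f
def rays(f,px):
    u=cv2.undistortPoints(np.float64(px).reshape(-1,1,2),f["intrinsics"],np.float64(f["dist"])).reshape(-1,2)
    d=np.c_[u[:,0],-u[:,1],-np.ones(len(u))]@f["c2w"][:3,:3].T
    return f["c2w"][:3,3],d/np.linalg.norm(d,axis=1)[:,None]
def plane(f,px,z):
    o,d=rays(f,px); return o+d*((z-o[2])/d[:,2])[:,None]
def tri(f,p,g,q):
    o,d=rays(f,p);e,k=rays(g,q);out=[]
    for a,b in zip(d,k):
        t=np.linalg.lstsq(np.c_[a,-b],e-o,rcond=None)[0]; x,y=o+a*t[0],e+b*t[1]
        out.append(np.r_[(x+y)/2,np.linalg.norm(x-y)])
    return np.array(out)
def blobs(f,lo,hi,minA=60,roi=None):
    h=cv2.cvtColor(f["pixels"],cv2.COLOR_RGB2HSV); m=cv2.inRange(h,np.array(lo),np.array(hi))
    if roi: k=np.zeros_like(m);x0,y0,x1,y1=roi;k[y0:y1,x0:x1]=255;m&=k
    m=cv2.morphologyEx(m,cv2.MORPH_CLOSE,np.ones((3,3),np.uint8))
    c,_=cv2.findContours(m,cv2.RETR_EXTERNAL,cv2.CHAIN_APPROX_NONE)
    return sorted([x for x in c if cv2.contourArea(x)>=minA],key=cv2.contourArea,reverse=True)
def rect(P):
    (x,y),(w,h),a=cv2.minAreaRect(np.float32(P[:,:2]*1000))
    if w<h: w,h,a=h,w,a+90
    return np.round([x,y,w,h,(a+90)%180-90],1)
E
python3 - <<'E'
from h import *
fs={n:cam(n) for n in("top","side")}
for n,f in fs.items():
    h=cv2.cvtColor(f["pixels"],cv2.COLOR_RGB2HSV)
    pts={"top":[(246,220),(269,220),(349,208),(361,190),(448,198),(433,200)],"side":[(273,180),(301,180),(325,253),(320,235),(303,316),(303,338)]}[n]
    print(n,[tuple(map(int,h[y,x])) for x,y in pts])
R_={"top":dict(bd=(230,170,310,270),sq=(325,160,390,225),ob=(420,165,475,230)),"side":dict(bd=(255,150,345,210),sq=(288,212,352,272),ob=(265,290,345,355))}
for n,f in fs.items():
    for k,roi in R_[n].items():
        lo,hi=((3,90,40),(20,255,200)) if k=="bd" else ((98,90,20),(125,255,255))
        c=blobs(f,lo,hi,60,roi)
        if c:
            P=plane(f,c[0],.022 if k=="bd" else .032); print(n,k,cv2.boundingRect(c[0]),rect(P))
        if k!="bd":
            for g in blobs(f,(8,60,60),(24,255,255),15,roi)[:2]: print("  grip",cv2.minAreaRect(g),rect(plane(f,g,.076)))
E
```

```text
top [(12, 146, 108), (14, 135, 125), (104, 72, 95), (15, 116, 130), (14, 82, 65), (14, 31, 108)]
side [(12, 177, 124), (15, 155, 181), (102, 134, 124), (15, 138, 61), (18, 140, 62), (106, 138, 35)]
top bd (239, 182, 60, 76) [501.4 130.4 183.2 144.2   2.7]
  grip ((357.0, 192.0), (64.0, 64.0), 90.0) [556.4 -91.3 157.9 157.2  -1.5]
  grip ((447.0, 197.0), (64.0, 54.0), 90.0) [ 539.3 -309.8  163.9  135.1   -4. ]
  grip ((450.6007080078125, 193.92953491210938), (9.847835540771484, 27.342226028442383), 10.007979393005371) [ 545.8 -317.8   69.3   24.1  -15.2]
side bd (267, 159, 67, 42) [504.2 121.5 182.7 161.    2.8]
side sq (296, 221, 48, 45) [ 572.  -108.7  122.1  104.4  -73.1]
  grip ((319.9053955078125, 233.43243408203125), (13.316316604614258, 25.975040435791016), 80.53767395019531) [ 573.4 -114.8   67.    40.9   16.8]
  grip ((328.3414001464844, 231.80343627929688), (64.13648223876953, 35.016109466552734), 30.3236083984375) [ 598.2 -109.6  166.6  103.5  -31.7]
side ob (272, 298, 62, 52) [ 550.7 -334.6  121.7   91.5  -15.3]
  grip ((307.0, 322.0), (64.0, 74.0), 90.0) [ 559.7 -352.5  161.   150.1    2. ]
  grip ((302.3999938964844, 314.3000183105469), (30.674091339111328, 12.965338706970215), 18.434947967529297) [ 550.1 -338.7   68.    30.8  -15.7]
```

Emit:
{"name": "send_rows", "arguments": {
  "plan": [
    {"dx":-0.159,"dy":-0.148,"gripper":1},
    {"dx":-0.159,"dy":-0.148,"gripper":1},
    {"dx":-0.159,"dy":-0.148,"gripper":1},
    {"dx":-0.159,"dy":-0.148,"gripper":1},
    {"dx":-0.159,"dy":-0.148,"gripper":1},
    {"dx":-0.159,"dy":-0.148,"gripper":1},
    {"dx":-0.159,"dy":-0.148,"gripper":1},
    {"dx":-0.159,"dy":-0.148,"gripper":1}
  ]
}}

```text
schema error: expected keys dx, dy, dz, wx, wy, wz, gripper
```

Emit:
{"name": "send_rows", "arguments": {
  "plan": [
    {"dx":-0.159,"dy":-0.148,"gripper":1},
    {"dx":-0.159,"dy":-0.148,"gripper":1},
    {"dx":-0.159,"dy":-0.148,"gripper":1},
    {"dx":-0.159,"dy":-0.148,"gripper":1},
    {"dx":-0.159,"dy":-0.148,"gripper":1},
    {"dx":-0.159,"dy":-0.148,"gripper":1},
    {"dx":-0.159,"dy":-0.148,"gripper":1},
    {"dx":-0.159,"dy":-0.148,"gripper":1},
    {"wz":-0.027,"gripper":1},
    {"wz":-0.027,"gripper":1}
  ]
}}

```text
schema error: expected keys dx, dy, dz, wx, wy, wz, gripper
```

```bash
python3 - <<'E'
from h import *
s=get_state();print(s["clock"],s["eef_pos"],s["tcp_rot"],s["q"])
f=cam("wrist");cv2.imwrite("pics/w1.png",f["pixels"][:,:,::-1]);np.savez("w1.npz",**f)
for c in blobs(f,(98,80,20),(125,255,255),300)[:3]: print(cv2.minAreaRect(c),rect(plane(f,c,.032)))
for c in blobs(f,(8,90,40),(22,255,255),150)[:4]: print("g",cv2.minAreaRect(c),rect(plane(f,c,.076)))
E
```

```text
0.25 [0.22108954 0.47607528 0.24204426] [-6.77553992e-01 -3.06738067e+00  7.87602964e-04] [ 9.12600380e-01  3.13163936e-01  1.49800473e+00  3.16945841e-05
  1.33099296e+00 -2.23405195e-01]
g ((317.5, 140.0), (280.0, 635.0), 90.0) [ 73.5 475.6 614.7 221.   89.9]
```

View pics/w1.png

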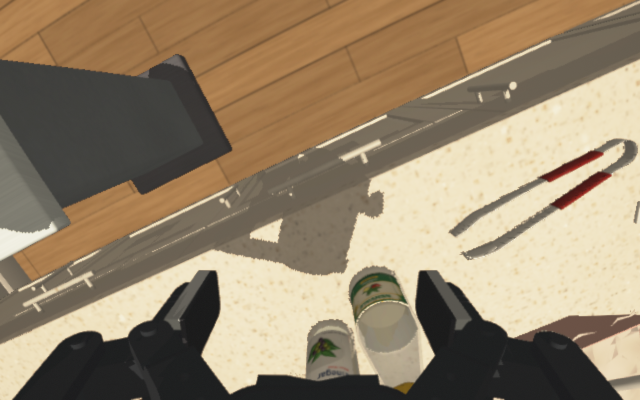

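The move was refused because every key is needed. The wrist view shows the bottles close to the fingers, around (380,330), in the direction I want to travel, so I'll check their height first.

```bash
python3 - <<'E'
from h import *
f=cam("top");g=cam("side")
print(tri(f,[(118,248),(92,272)],g,[(283,59),(272,59)]).round(3))
print(tri(f,[(118,248),(92,272)],g,[(272,59),(283,59)]).round(3))
E
```

```text
[[0.428 0.391 0.238 0.003]
 [0.382 0.47  0.186 0.003]]
[[0.413 0.379 0.249 0.028]
 [0.399 0.479 0.178 0.037]]
```

Emit:
{"name": "send_rows", "arguments": {
  "plan": [
    {"dx":-0.159,"dy":-0.148,"dz":0,"wx":0,"wy":0,"wz":0,"gripper":1},
    {"dx":-0.159,"dy":-0.148,"dz":0,"wx":0,"wy":0,"wz":0,"gripper":1},
    {"dx":-0.159,"dy":-0.148,"dz":0,"wx":0,"wy":0,"wz":0,"gripper":1},
    {"dx":-0.159,"dy":-0.148,"dz":0,"wx":0,"wy":0,"wz":0,"gripper":1},
    {"dx":-0.159,"dy":-0.148,"dz":0,"wx":0,"wy":0,"wz":0,"gripper":1},
    {"dx":-0.159,"dy":-0.148,"dz":0,"wx":0,"wy":0,"wz":0,"gripper":1},
    {"dx":-0.159,"dy":-0.148,"dz":0,"wx":0,"wy":0,"wz":0,"gripper":1},
    {"dx":-0.159,"dy":-0.148,"dz":0,"wx":0,"wy":0,"wz":0,"gripper":1}
  ]
}}

```text
clock: 1.4
eef_pos: [0.3853, 0.072, 0.2425]
tcp_rot: [0.678, 3.067, 0.0]
force: [1.2, 1.2, 0.5]
grip_width: 0.0853
gripper_force: 0.0
```

Emit:
{"name": "send_rows", "arguments": {
  "plan": [
    {"dx":-0.159,"dy":-0.148,"dz":0,"wx":0,"wy":0,"wz":0,"gripper":1},
    {"dx":-0.159,"dy":-0.148,"dz":0,"wx":0,"wy":0,"wz":0,"gripper":1},
    {"dx":-0.159,"dy":-0.148,"dz":0,"wx":0,"wy":0,"wz":0,"gripper":1},
    {"dx":-0.159,"dy":-0.148,"dz":0,"wx":0,"wy":0,"wz":0,"gripper":1},
    {"dx":-0.159,"dy":-0.148,"dz":0,"wx":0,"wy":0,"wz":0,"gripper":1},
    {"dx":-0.159,"dy":-0.148,"dz":0,"wx":0,"wy":0,"wz":0,"gripper":1},
    {"dx":-0.159,"dy":-0.148,"dz":0,"wx":0,"wy":0,"wz":0,"gripper":1},
    {"dx":-0.159,"dy":-0.148,"dz":0,"wx":0,"wy":0,"wz":0,"gripper":1},
    {"dx":0,"dy":0,"dz":0,"wx":0,"wy":0,"wz":-0.027,"gripper":1},
    {"dx":0,"dy":0,"dz":0,"wx":0,"wy":0,"wz":-0.027,"gripper":1}
  ]
}}

```text
clock: 2.65
eef_pos: [0.5486, -0.3293, 0.2416]
tcp_rot: [-0.412, -3.114, -0.001]
force: [-0.9, -0.9, -0.5]
grip_width: 0.0857
gripper_force: 0.0
```

```bash
python3 - <<'E'
from h import *
s=get_state();print(s["clock"],s["eef_pos"],s["tcp_rot"],s["q"])
f=cam("wrist");cv2.imwrite("pics/w2.png",f["pixels"][:,:,::-1]);np.savez("w2.npz",**f)
for c in blobs(f,(98,80,20),(125,255,255),300)[:3]: print(cv2.minAreaRect(c),rect(plane(f,c,.032)))
for c in blobs(f,(8,90,40),(22,255,255),150)[:4]: print("g",cv2.minAreaRect(c),rect(plane(f,c,.076)))
E
```

```text
2.65 [ 0.54857814 -0.32925192  0.24156642] [-4.12017114e-01 -3.11367156e+00 -8.95499851e-04] [-7.23366872e-01  5.75377081e-01  1.10865461e+00  3.88449549e-05
  1.45852572e+00 -2.03104588e+00]
((538.2971801757812, 136.8348846435547), (101.2079849243164, 122.09062194824219), 60.945396423339844) [ 566.4 -102.3  111.5  109.5  -72.8]
((320.0, 175.5), (113.0, 78.0), 90.0) [ 547.5 -326.   118.1   77.8  -15.3]
g ((81.9000015258789, 84.70000457763672), (97.04534149169922, 80.05123138427734), 26.56505012512207) [ 408.6 -498.6   81.6   70.2   82.4]
g ((607.4951782226562, 353.3431091308594), (108.97412109375, 41.86786651611328), 44.581787109375) [824.3 -55.4 176.3  47.3  33.1]
g ((228.0675506591797, 355.5945739746094), (73.3522720336914, 44.98784255981445), 54.46232223510742) [ 700.7 -470.    94.    53.5   10. ]
g ((558.7177124023438, 144.90887451171875), (76.11210632324219, 35.28873062133789), 67.28559112548828) [ 564.9 -109.7   76.8   30.4   17.2]
```

View pics/w2.png

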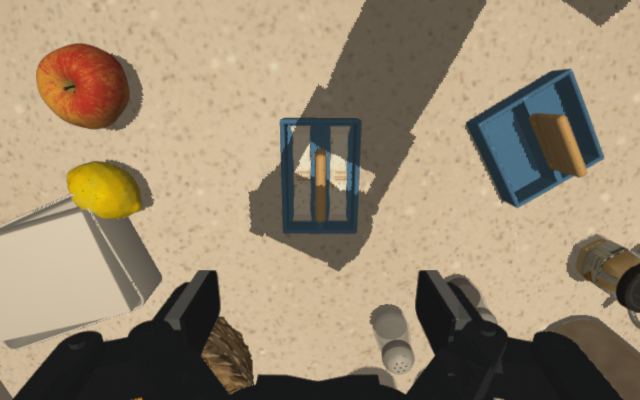

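The oblong caddy is centred at about (320,175) with its upright grip at (321,152–222). The square caddy is at (538,137), well aside, and the shakers are at (390,335). I'll descend 10 cm and look again.

Emit:
{"name": "send_rows", "arguments": {
  "plan": [
    {"dx":0.007,"dy":0.01,"dz":0.1,"wx":0,"wy":0,"wz":0,"gripper":1},
    {"dx":0,"dy":0,"dz":0.15,"wx":0,"wy":0,"wz":0,"gripper":1},
    {"dx":0,"dy":0,"dz":0.15,"wx":0,"wy":0,"wz":0,"gripper":1},
    {"dx":0,"dy":0,"dz":0,"wx":0,"wy":0,"wz":0,"gripper":1}
  ]
}}

```text
clock: 3.2
eef_pos: [0.5466, -0.3249, 0.1399]
tcp_rot: [-0.416, -3.109, -0.005]
force: [-0.5, -0.6, 0.4]
grip_width: 0.0855
gripper_force: 0.0
```

```bash
python3 - <<'E'
from h import *
s=get_state();print(s["clock"],s["eef_pos"],s["tcp_rot"])
f=cam("wrist");cv2.imwrite("pics/w3.png",f["pixels"][:,:,::-1]);np.savez("w3.npz",**f)
for c in blobs(f,(98,80,20),(125,255,255),300)[:3]: print(cv2.minAreaRect(c),rect(plane(f,c,.032)))
c=[]
for i,roi in((2,(300,140,340,232)),(3,(270,60,370,290))):
    g=dict(np.load(f"w{i}.npz"))
    for b in blobs(g,(8,90,40),(22,255,255),80,roi)[:3]:print(i,cv2.boundingRect(b),rect(plane(g,b,.076)))
E
```

```text
3.2 [ 0.546628   -0.32493471  0.13991066] [-0.4161636  -3.10930839 -0.00474262]
((315.5, 206.0), (154.0, 111.0), 90.0) [ 547.1 -325.8  119.6   78.7  -15.4]
((602.36328125, 157.353759765625), (136.95130920410156, 153.75454711914062), 60.945396423339844) [ 567.8 -112.2  113.4   99.    17.1]
2 (314, 149, 12, 73) [ 545.2 -325.9   66.4    9.6  -14.7]
3 (308, 171, 17, 108) [ 543.6 -324.7   69.9    9.5  -15.7]
```

View pics/w3.png

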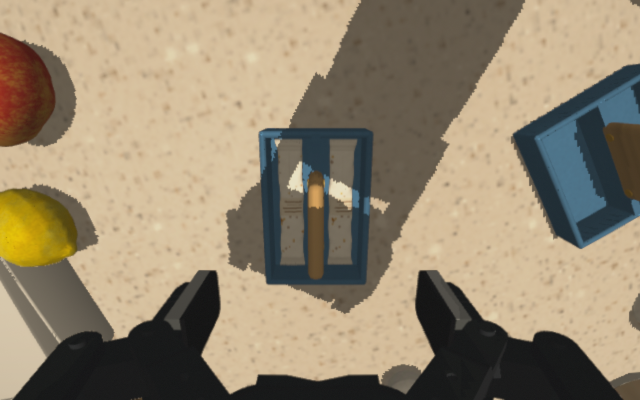

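The oblong caddy is centred between the fingers at (316,206), with the grip at (316,171–279). I'll triangulate the heights from the two wrist views and compute the descent.

```bash
python3 - <<'E'
from h import *
a,b=[dict(np.load(f"w{i}.npz")) for i in(2,3)]
print("grip far top",tri(a,[(320,222)],b,[(316,279)]).round(4))
def crn(f):
    c=blobs(f,(98,80,20),(125,255,255),300,(200,90,420,300))[0][:,0]
    s=c.sum(1);d=c[:,0]-c[:,1]
    return c[[s.argmin(),d.argmax(),s.argmax(),d.argmin()]]
print("rim",tri(a,crn(a),b,crn(b)).round(4))
# side/top grip
f=cam("top");print([rect(plane(f,c,.022)) for c in blobs(f,(3,90,40),(20,255,200),500,(230,170,310,270))])
print("grip far xy at .076",plane(a,[(320,222)],.076),plane(b,[(316,279)],.076))
E
```

```text
grip far top [[ 5.791e-01 -3.344e-01  7.390e-02  3.000e-04]]
rim [[ 4.814e-01 -3.474e-01  3.420e-02  5.000e-04]
 [ 5.008e-01 -2.747e-01  4.000e-02  4.000e-04]
 [ 6.127e-01 -3.056e-01  3.540e-02  4.000e-04]
 [ 5.936e-01 -3.785e-01  3.080e-02  6.000e-04]]
[array([501.1, 130.3, 183.8, 144.2,   2.6])]
grip far xy at .076 [[ 0.57830446 -0.33437832  0.076     ]] [[ 0.5780107  -0.33399835  0.076     ]]
```

```bash
python3 - <<'E'
import plant
print([n for n in dir(plant) if not n.startswith('__')])
from h import *
b=dict(np.load("w3.npz"));b["c2w"]=b["hand_eye"]
o,d=rays(b,[(217,271),(418,271),(194,271),(440,271)])
for y,k in zip((-.0425,.0425,-.0425,.0425),d): 
    t=abs((y-o[1])/k[1]); print((o+k*t).round(4))
E
```

```text
['PlanningError', 'get_state', 'grab_frame', 'hand_in', 'nose_length']
[ 0.0078 -0.0425 -0.0029]
[ 0.0087  0.0425 -0.0047]
[ 0.0206 -0.0425 -0.0274]
[ 0.0209  0.0425 -0.0279]
```

```bash
python3 -c "
import plant;print(plant.nose_length() if callable(plant.nose_length) else plant.nose_length)"
```

```text
0.011
```

Emit:
{"name": "send_rows", "arguments": {
  "plan": [
    {"dx":-0.002,"dy":-0.002,"dz":0.12,"wx":0,"wy":0,"wz":0,"gripper":1},
    {"dx":0,"dy":0,"dz":0.12,"wx":0,"wy":0,"wz":0,"gripper":1},
    {"dx":0,"dy":0,"dz":0.08,"wx":0,"wy":0,"wz":0,"gripper":1},
    {"dx":0,"dy":0,"dz":0.04,"wx":0,"wy":0,"wz":0,"gripper":1},
    {"dx":0,"dy":0,"dz":0,"wx":0,"wy":0,"wz":0,"gripper":1}
  ]
}}

```text
clock: 3.92
eef_pos: [0.5483, -0.3267, 0.0532]
tcp_rot: [0.415, 3.113, -0.001]
force: [0.1, 0.5, -0.2]
grip_width: 0.0852
gripper_force: 0.0
```

Emit:
{"name": "send_rows", "arguments": {
  "plan": [
    {"dx":0,"dy":0,"dz":0,"wx":0,"wy":0,"wz":0,"gripper":0},
    {"dx":0,"dy":0,"dz":0,"wx":0,"wy":0,"wz":0,"gripper":0},
    {"dx":0,"dy":0,"dz":0,"wx":0,"wy":0,"wz":0,"gripper":0},
    {"dx":0,"dy":0,"dz":0,"wx":0,"wy":0,"wz":0,"gripper":0},
    {"dx":0,"dy":0,"dz":0,"wx":0,"wy":0,"wz":0,"gripper":0},
    {"dx":0,"dy":0,"dz":0,"wx":0,"wy":0,"wz":0,"gripper":0}
  ],
  "grip_force": 60
}}

```text
clock: 4.68
eef_pos: [0.548, -0.3265, 0.0525]
tcp_rot: [0.415, 3.114, -0.0]
force: [-0.1, 1.1, 2.3]
grip_width: 0.009
gripper_force: 59.2
```

Emit:
{"name": "send_rows", "arguments": {
  "plan": [
    {"dx":0,"dy":0,"dz":-0.04,"wx":0,"wy":0,"wz":0,"gripper":0},
    {"dx":0,"dy":0,"dz":-0.08,"wx":0,"wy":0,"wz":0,"gripper":0},
    {"dx":0,"dy":0,"dz":-0.12,"wx":0,"wy":0,"wz":0,"gripper":0},
    {"dx":0,"dy":0,"dz":-0.14,"wx":0,"wy":0,"wz":0,"gripper":0},
    {"dx":0,"dy":0,"dz":-0.14,"wx":0,"wy":0,"wz":0,"gripper":0},
    {"dx":0,"dy":0,"dz":-0.08,"wx":0,"wy":0,"wz":0,"gripper":0},
    {"dx":0,"dy":0,"dz":0,"wx":0,"wy":0,"wz":0,"gripper":0}
  ]
}}

```text
clock: 5.55
eef_pos: [0.5482, -0.3266, 0.2037]
tcp_rot: [0.415, 3.112, -0.002]
force: [-0.7, -0.7, -3.4]
grip_width: 0.0095
gripper_force: 58.6
```

Emit:
{"name": "send_rows", "arguments": {
  "plan": [
    {"dx":0.03,"dy":0.08,"dz":0,"wx":0,"wy":0,"wz":0,"gripper":0},
    {"dx":0.07,"dy":0.19,"dz":0,"wx":0,"wy":0,"wz":0,"gripper":0},
    {"dx":0.08,"dy":0.2,"dz":0,"wx":0,"wy":0,"wz":0,"gripper":0},
    {"dx":0.08,"dy":0.2,"dz":0,"wx":0,"wy":0,"wz":0,"gripper":0},
    {"dx":0.08,"dy":0.2,"dz":0,"wx":0,"wy":0,"wz":0,"gripper":0},
    {"dx":0.08,"dy":0.2,"dz":0,"wx":0,"wy":0,"wz":0,"gripper":0},
    {"dx":0.08,"dy":0.2,"dz":0,"wx":0,"wy":0,"wz":0,"gripper":0},
    {"dx":0.08,"dy":0.2,"dz":0,"wx":0,"wy":0,"wz":0,"gripper":0},
    {"dx":0.05,"dy":0.14,"dz":0,"wx":0,"wy":0,"wz":0,"gripper":0},
    {"dx":0.03,"dy":0.1,"dz":0,"wx":0,"wy":0,"wz":0,"gripper":0}
  ]
}}

```text
clock: 6.8
eef_pos: [0.4997, 0.1311, 0.2011]
tcp_rot: [-0.413, -3.112, 0.0]
force: [0.4, -1.0, -3.3]
grip_width: 0.0091
gripper_force: 58.9
```

Emit:
{"name": "send_rows", "arguments": {
  "plan": [
    {"dx":0,"dy":0,"dz":0,"wx":0,"wy":0,"wz":-0.025,"gripper":0},
    {"dx":0,"dy":0,"dz":0,"wx":0,"wy":0,"wz":-0.025,"gripper":0},
    {"dx":0,"dy":0,"dz":0,"wx":0,"wy":0,"wz":-0.025,"gripper":0},
    {"dx":0,"dy":0,"dz":0,"wx":0,"wy":0,"wz":-0.025,"gripper":0},
    {"dx":0,"dy":0,"dz":0,"wx":0,"wy":0,"wz":0,"gripper":0}
  ]
}}

```text
clock: 7.42
eef_pos: [0.5002, 0.1294, 0.2012]
tcp_rot: [0.076, -3.139, -0.0]
force: [-0.3, -0.2, -4.1]
grip_width: 0.0095
gripper_force: 59.1
```

```bash
python3 - <<'E'
from h import *
s=get_state();print(s["clock"],s["eef_pos"],s["tcp_rot"],s["grip_width"],s["gripper_force"])
f=cam("wrist");cv2.imwrite("pics/w4.png",f["pixels"][:,:,::-1]);np.savez("w4.npz",**f)
for c in blobs(f,(98,80,20),(125,255,255),300)[:3]: print(cv2.minAreaRect(c),rect(plane(f,c,s["eef_pos"][2]-.0525+.032)))
for c in blobs(f,(3,90,40),(20,255,255),500)[:3]: print("b",cv2.minAreaRect(c),rect(plane(f,c,.022)))
E
```

```text
7.425 [0.50016626 0.12939016 0.20120582] [ 7.58573869e-02 -3.13853249e+00 -1.43258859e-05] 0.009485731797180739 59.11590814590454
((317.5, 225.5), (179.0, 173.0), 90.0) [484.4 128.5  92.3  78.5   2.7]
((92.57241821289062, 242.9027099609375), (109.1747817993164, 116.70870971679688), 70.34617614746094) [495.7  17.1  60.9  52.5 -72.8]
b ((319.3492736816406, 111.22623443603516), (163.17022705078125, 52.02715301513672), 0.5672663450241089) [431.6 128.2 143.9  44.8 -87.6]
b ((501.9170227050781, 317.10943603515625), (75.68115997314453, 95.46145629882812), 10.619654655456543) [649.3 341.  123.2  85.5   5. ]
b ((317.5, 291.5), (177.0, 27.0), 90.0) [622.  135.5 212.9  27.9   2.7]
```

View pics/w4.png

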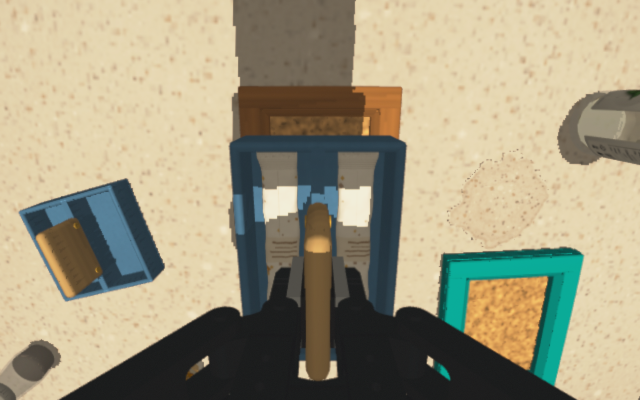

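The caddy hangs level and parallel over the brown board; its near rim is at row 145 and the board edge at row 90, both centred near column 320. The square caddy is untouched at (92,243). A 2 mm shift, then I'll lower.

Emit:
{"name": "send_rows", "arguments": {
  "plan": [
    {"dx":-0.008,"dy":0.007,"dz":0.06,"wx":0,"wy":0,"wz":0,"gripper":0},
    {"dx":0,"dy":0,"dz":0.12,"wx":0,"wy":0,"wz":0,"gripper":0},
    {"dx":0,"dy":0,"dz":0.12,"wx":0,"wy":0,"wz":0,"gripper":0},
    {"dx":0,"dy":0,"dz":0.1,"wx":0,"wy":0,"wz":0,"gripper":0},
    {"dx":0,"dy":0,"dz":0.06,"wx":0,"wy":0,"wz":0,"gripper":0},
    {"dx":0,"dy":0,"dz":0,"wx":0,"wy":0,"wz":0,"gripper":0}
  ]
}}

```text
clock: 8.22
eef_pos: [0.5021, 0.1312, 0.0863]
tcp_rot: [0.076, -3.139, 0.0]
force: [-0.4, -0.3, -2.7]
grip_width: 0.0091
gripper_force: 59.0
```

```bash
python3 - <<'E'
from h import *
s=get_state();print(s["clock"],s["eef_pos"],s["tcp_rot"],s["force"])
f=cam("wrist");im=f["pixels"][:,:,::-1]
z=s["eef_pos"][2]-.0525+.032
for c in blobs(f,(98,80,20),(125,255,255),300,(180,60,460,400))[:2]: print("caddy",cv2.boundingRect(c),rect(plane(f,c,z)))
for c in blobs(f,(3,90,40),(20,255,255),500,(180,30,460,200))[:3]: print("b",cv2.boundingRect(c),rect(plane(f,c,.022)))
w=cam("side");cv2.imwrite("pics/m5.png",np.vstack([im[:330],cv2.resize(np.ascontiguousarray(w["pixels"][140:220,240:400,::-1]),(640,320))[:260]]))
E
```

```text
8.225 [0.50212915 0.13123025 0.08626047] [ 7.63834814e-02 -3.13850430e+00  5.71358245e-05] [-0.44605531 -0.29787082 -2.6919647 ]
caddy (230, 136, 175, 180) [486.4 130.6  92.3  78.6   2.8]
b (187, 71, 262, 129) [445.4 128.8 143.5  72.2 -87.2]
```

View pics/m5.png

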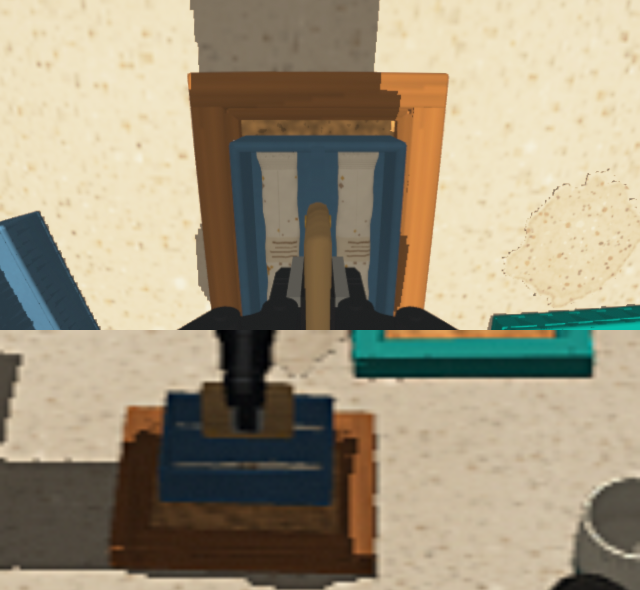

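The caddy hovers centred over the recess: both walls show even margins, at columns 230 and 405 inside the board's 190 to 447. I'll lower slowly.

Emit:
{"name": "send_rows", "arguments": {
  "plan": [
    {"dx":0,"dy":0,"dz":0.035,"wx":0,"wy":0,"wz":0,"gripper":0},
    {"dx":0,"dy":0,"dz":0.03,"wx":0,"wy":0,"wz":0,"gripper":0},
    {"dx":0,"dy":0,"dz":0.015,"wx":0,"wy":0,"wz":0,"gripper":0},
    {"dx":0,"dy":0,"dz":0.008,"wx":0,"wy":0,"wz":0,"gripper":0},
    {"dx":0,"dy":0,"dz":0,"wx":0,"wy":0,"wz":0,"gripper":0}
  ]
}}

```text
clock: 8.95
eef_pos: [0.5027, 0.1312, 0.0653]
tcp_rot: [-0.077, 3.141, -0.0]
force: [-0.4, 0.4, -2.9]
grip_width: 0.0095
gripper_force: 59.1
```

Emit:
{"name": "send_rows", "arguments": {
  "plan": [
    {"dx":0,"dy":0,"dz":0.008,"wx":0,"wy":0,"wz":0,"gripper":0},
    {"dx":0,"dy":0,"dz":0.006,"wx":0,"wy":0,"wz":0,"gripper":0},
    {"dx":0,"dy":0,"dz":0.004,"wx":0,"wy":0,"wz":0,"gripper":0},
    {"dx":0,"dy":0,"dz":0,"wx":0,"wy":0,"wz":0,"gripper":0}
  ]
}}

```text
clock: 9.45
eef_pos: [0.5026, 0.1312, 0.0607]
tcp_rot: [0.077, -3.14, 0.0]
force: [0.3, -0.1, -2.9]
grip_width: 0.0098
gripper_force: 59.1
```

Emit:
{"name": "send_rows", "arguments": {
  "plan": [
    {"dx":0,"dy":0,"dz":0.003,"wx":0,"wy":0,"wz":0,"gripper":0},
    {"dx":0,"dy":0,"dz":0.002,"wx":0,"wy":0,"wz":0,"gripper":0},
    {"dx":0,"dy":0,"dz":0,"wx":0,"wy":0,"wz":0,"gripper":0}
  ]
}}

```text
clock: 9.82
eef_pos: [0.5028, 0.1312, 0.0605]
tcp_rot: [-0.077, 3.14, -0.0]
force: [-4.7, -0.5, 8.4]
grip_width: 0.0092
gripper_force: 61.1
```

Contact force rises at exactly the expected seated height, so I'll release and retreat.

Emit:
{"name": "send_rows", "arguments": {
  "plan": [
    {"dx":0,"dy":0,"dz":0,"wx":0,"wy":0,"wz":0,"gripper":0.5},
    {"dx":0,"dy":0,"dz":0,"wx":0,"wy":0,"wz":0,"gripper":0.5},
    {"dx":0,"dy":0,"dz":0,"wx":0,"wy":0,"wz":0,"gripper":0.5},
    {"dx":0,"dy":0,"dz":0,"wx":0,"wy":0,"wz":0,"gripper":0.5}
  ]
}}

```text
clock: 10.32
eef_pos: [0.5027, 0.1312, 0.0595]
tcp_rot: [-0.077, 3.141, 0.0]
force: [0.4, -0.7, 0.5]
grip_width: 0.043
gripper_force: 0.0
```

Emit:
{"name": "send_rows", "arguments": {
  "plan": [
    {"dx":0,"dy":0,"dz":-0.04,"wx":0,"wy":0,"wz":0,"gripper":0.5},
    {"dx":0,"dy":0,"dz":-0.1,"wx":0,"wy":0,"wz":0,"gripper":0.5},
    {"dx":0,"dy":0,"dz":-0.15,"wx":0,"wy":0,"wz":0,"gripper":0.5},
    {"dx":0,"dy":0,"dz":-0.15,"wx":0,"wy":0,"wz":0,"gripper":0.5},
    {"dx":0,"dy":0,"dz":-0.1,"wx":0,"wy":0,"wz":0,"gripper":0.5},
    {"dx":0,"dy":0,"dz":0,"wx":0,"wy":0,"wz":0,"gripper":0.5}
  ]
}}

```text
clock: 11.08
eef_pos: [0.5034, 0.1313, 0.1966]
tcp_rot: [-0.077, 3.136, 0.0]
force: [-0.3, -0.2, -0.7]
grip_width: 0.0427
gripper_force: 0.0
```

```bash
python3 - <<'E'
from h import *
s=get_state();print(s["clock"],s["eef_pos"],s["grip_width"],s["force"])
f=cam("wrist");cv2.imwrite("pics/w6.png",f["pixels"][:,:,::-1])
for c in blobs(f,(98,80,20),(125,255,255),300)[:2]: print("caddy",rect(plane(f,c,.040)))
for c in blobs(f,(3,90,40),(20,255,255),500)[:2]: print("b",rect(plane(f,c,.022)))
E
```

```text
11.075 [0.50336447 0.13129214 0.19655228] 0.042724961763627105 [-0.30433943 -0.24140167 -0.68445131]
caddy [502.2 131.3 119.1  78.2   2.8]
caddy [561.4 -82.2 117.1 100.2 -72.8]
b [501.4 131.4 183.8 144.4   2.7]
b [640.  339.9 104.9  84.4   5.4]
```

View pics/w6.png

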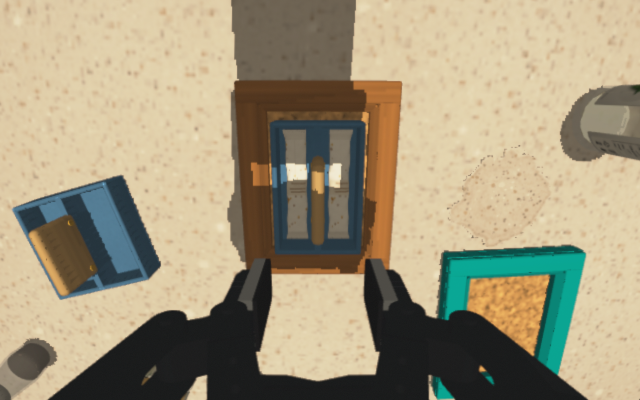

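The caddy sits flat and square in the recess at (318,188), within 1 mm of the centre. The gripper is clear of it.

```bash
python3 -c "
from plant import *
print(hand_in())"
```

```text
the job is handed in; nothing more can be done
None
```

The oblong caddy sits flat and square in the brown board's recess, about 1 mm from centre in the last wrist image; it was let go only once resting on the cork. The square caddy was left alone, and the job was handed in at about 11 s (no verdict was returned).

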